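Index and close the badge press

TASK

Push the spokes of the badge press's turret with a finger until the cup holding the white domed badge front is centred under the ram; only then push the press's hand lever fully down and leave it down. Pinch and lift nothing, keep the fingers off the badge front and the flat metal ring lying in the cups, and leave the other things on the table where they are.

Things in the scene. Friction and masses are not known exactly. Their poses are not given: they have to be found in the camera images.
- press: Fixed grey C-frame badge press, base plate 300 x 150 x 12 mm. Origin on the table on the vertical turret axis; x points from it to the ram (80 mm away) and the column (60 mm wide, x = 164 to 200 mm); z up. The head (50 mm wide, x = 50 to 200 mm, 140 to 220 mm above the table) overhangs the ram; the turret's side away from the ram is open above. Hand lever on the right (-y) of the head.
- turret: Turret with 3 steel cups and 3 spokes, turns either way about the vertical press axis, no stops or detents, stays where left (1 to 2 N at a spoke). Origin on the axis, 12 mm above the table. Cups (60 mm outside, 48 mm inside, rims 50 mm and floors 40 mm above the table) centred 80 mm from the axis, 0, 120, 240 deg from turret x: badge front, metal ring, empty. Spokes midway at 60, 180, 300 deg.
- spoke0 (a point): Middle of the black sleeve on the spoke at 60 deg: 120 mm from the axis, 41 mm above the table. Spokes are level round bars of 12 mm diameter from the hub (32 mm radius, top 44 mm above the table); the 18 mm thick sleeve spans 91 to 142 mm from the axis. Below is free space down to the base plate (top at 12 mm) or the table.
- spoke1 (a point): The same point on the spoke at 180 deg.
- spoke2 (a point): The same point on the spoke at 300 deg.
- badge: White domed round badge front, 45 mm diameter, 7 mm high, 18 g, lying loose in one turret cup with 1.5 mm play all round. Origin at the centre of its underside. Must not be touched by the fingers.
- backing: Flat aluminium ring, 45 mm outside, 22 mm inside diameter, 5 mm thick, lying loose in the next cup; origin at the centre of its underside. Must not be touched by the fingers.
- ram_tip (a point): Centre of the lower face of the steel ram (36 mm diameter), 90 mm above the table with the lever fully up; the lever drives it straight down, 40 mm in all, to the cup's rim.
- lever (a joint): Hand lever angle: 0 fully up (starts 0 to 0.1), 1.0 rad fully down at its stop. Its level axis runs along press x through press y = -36 mm, 190 mm above the table; the arm sticks out to press -y at press x = 80 mm, 0.6 - q rad above level at value q. It stays where left; 3 to 5 N down on the knob moves it.
- lever_knob (a point): Centre of the black ball knob, 30 mm diameter, at the end of the hand lever, 105 mm from the lever's axis.
- tape_roll: Bystander: pale tape roll lying flat, 80 mm diameter, 24 mm high, origin under its centre.
- glue_bottle: Bystander: white glue bottle, 48 mm diameter, 130 mm high, origin under its centre.
- badge_cup: Bystander: small blue bowl, 72 mm wide, 50 mm high, origin under its centre.
- paint_jar: Bystander: brown paint jar with a white lid, 72 mm diameter, 100 mm high, origin under its centre.
- glue_gun: Bystander: orange glue gun lying on its side, 190 x 145 x 36 mm, origin under its barrel.
- pail: Bystander: yellow square open pail, 130 x 130 x 150 mm, origin under its centre.
- cork_block: Bystander: cork sanding block, 90 x 55 x 30 mm, origin under its centre.

How it is judged:
By the outcome, as a careful person would: the job done as asked, in the order asked, and still so for the second after the job is handed in, with the robot touching nothing.
It also fails if it takes over 72 s, if anything falls off the work surface, if the arm or the gripper's body presses on something with over 40 N, if the wrist force passes 120 N, or if a joint passes its speed limit or range.

ROBOT

A 6-joint arm with a two-finger parallel gripper is mounted at the origin on the work surface. World frame = base frame: x ahead of the robot, y to its left, z up, the work surface at z = 0. Lengths are in m, angles in rad, forces in N, time in s.
With the tool pointing down it reaches from about 0.35 to 0.775 m from the base axis. Payload 5.5 kg.
Tool frame: the origin (TCP) lies midway between the tips of the shut fingers; the grasp point (between the pads) lies 19 mm behind it; z points along the fingers, y is the direction in which the jaws open and shut (so a half turn about z gives the same grasp; the last joint's range is limited). The gripper opens to 85 mm and grips with 20 to 120 N. Pads are 22 mm wide; open, the fingers measure 114 mm over their backs; the gripper's body (76 mm by 85 mm) begins 54 mm behind the grasp point. The pads swing forward as they close: fully open they stand 13 mm farther back than shut.
Start: joints at [-1.352, 0.313, 0.046, 1.304, 0, 1.431], TCP at [0.202, -0.538, 0.231] pointing down, gripper open.
Joint ranges: [-2.76, 2.76], [-0.86, 1.69], [-1.03, 1.26], [-2.2, 2.34], [-1.47, 1.5], [-3.14, 3.14]. Speed limits (rad/s): [2.57, 2.57, 3.14, 3.14, 3.14, 3.14].

INTERFACE

Orientations are given as a unit quaternion [w, x, y, z].
In Python, from workcell import env gives the robot as it stands.
- The arm moves only by the shell command python3 -m creep 'ROWS' [OPENING] [FORCE]. ROWS is JSON, a list of rows, each a list of 6 numbers: the shift along the tool's x, y, z in m, then the turn, a rotation vector about the tool's x, y, z in degrees. A call has exactly 8 rows; each row is the pose to reach, as a shift and turn from the pose commanded when the call began, along the tool's axes at that moment; what a row does not reach only later rows make up. A row lasts 1/10 s, in which the tool goes at most 50 mm and 8.59 degrees, less where a joint would pass 70% of its speed; a pose out of reach is approached as far as the arm can. A call with a gripper value outside its range is refused whole. OPENING is the finger opening in m, from 0 to 0.0854, set as the call begins (- or left out, the last holds). The fingers move at their own pace and stop on an object; FORCE is the grip in N (left out, the last holds). Time passes only in rows, so rows that repeat a pose let the fingers close, or fill a call up. It gives the time, the measured TCP pose, the force and the opening at its end, in the units of the state.
- env.get_state(): the state, without advancing time (a new reading comes with each control period).
- env.read_camera(name): name is "scene" or "top" or "wrist"; returns (picture, depth): 480x640x3 uint8, blue, green, red; 480x640 float32, m along the optical axis (not along the pixel's ray), 0 where there is no reading.
- env.camera_params(name): a dict with "fx", "fy", "cx", "cy" (pixels), "position" and "orientation" of the camera in the world. Camera axes: x right, y up, looking along -z (the intrinsics and any distortion apply to the point x, -y, -z); pixel columns grow to the right and rows downward; lengths in m; the calibration is good to about 2 mm. A picture is of the moment at which its call begins: read the wrist's pose just before it. camera_params takes no time and is no camera call; for the wrist camera it gives the pose at the moment of the call.
- env.hand_in(): hands the job in, once; it reports no verdict.
The state is a dict: "clock": time; "joint_pos": joint angles; "qvel": joint speeds; "tau": joint torques, N m; "tcp_pos": TCP position; "orientation": TCP orientation; "wrist_force": force on the tool from outside, world axes, zero at the start; "ft_torque": the same for the moment, N m; "finger_gap": finger opening in m.
Only numpy, scipy, OpenCV 4.12 (cv2) and the standard library are available. Lean on these libraries where they do the work, as an engineer would, in place of code of your own. Each camera call takes 0.05 s, during which the arm holds its last target. There are 200 camera calls.

## Working session

There is one attempt and no reset: what is moved stays moved. The work goes in short steps, Python scripts to look and compute and a shell command to move; the robot and the scene stay as the last step left them, time stands still between calls to the robot, and variables do not carry over. Pictures are saved under pics/ and viewed, about 8 in all and at most 12, crops included, and the job is handed in when it is done.

```bash
ls; mkdir -p pics
python3 - <<'E'
from workcell import env
import cv2
print(env.get_state())
for n in("scene","top"):
    p=env.camera_params(n);print(n,p)
    im,d=env.read_camera(n);cv2.imwrite(f"pics/{n}0.png",im)
    import numpy as np;np.save(f"pics/{n}0.npy",d)
E
```

```text
pics
{'clock': 0.0, 'joint_pos': array([-1.35159238e+00,  3.14013437e-01,  4.50012445e-02,  1.30364572e+00,
       -1.11467247e-05,  1.43121054e+00]), 'qvel': array([-0.0020465 , -0.00032435,  0.00038118, -0.00126568, -0.00045419,
        0.00117874]), 'tau': array([ 5.28053406e-04, -4.80629754e+01,  2.98534548e+01,  1.91895867e-02,
       -1.47232809e-04,  1.76830974e-05]), 'tcp_pos': array([ 0.20178741, -0.53787405,  0.23041059]), 'orientation': array([-9.29831128e-04,  9.83951422e-01,  1.78434111e-01, -4.26130691e-05]), 'wrist_force': array([-0.12995781, -0.02040644,  0.42721621]), 'ft_torque': array([0.04392688, 0.02361883, 0.01204975]), 'finger_gap': 0.08524028988316025}
scene {'fx': 537.5453944407861, 'fy': 537.5453944407861, 'cx': 309.8324063552633, 'cy': 237.09529914077268, 'position': array([1.47490864, 0.3767352 , 0.91353998]), 'orientation': array([0.49226847, 0.26111167, 0.37151931, 0.74260747])}
top {'fx': 592.7387429396609, 'fy': 592.7387429396609, 'cx': 311.8410770950395, 'cy': 237.69491680309375, 'position': array([0.2311396 , 0.00410222, 1.63596667]), 'orientation': array([ 0.70940093,  0.07081396, -0.06445084, -0.69827058])}
```

View pics/scene0.png

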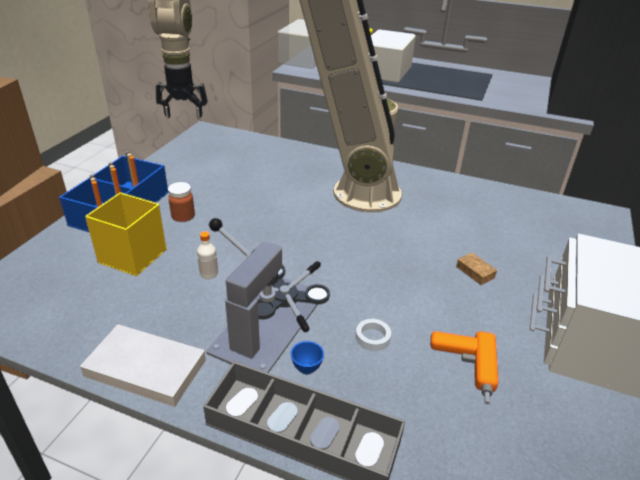

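View pics/top0.png

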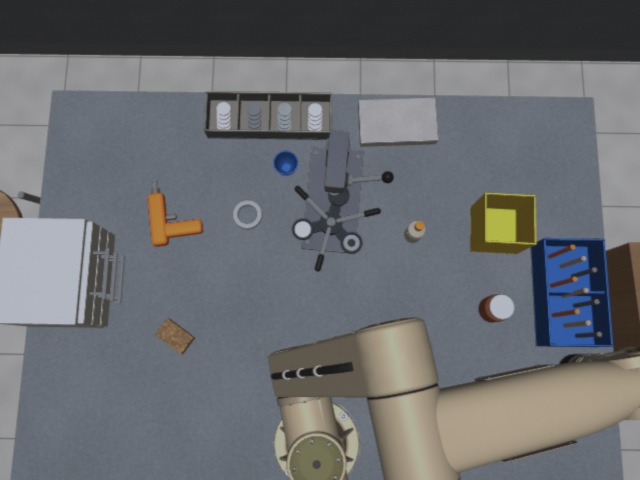

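Top view: the turret hub is at about (331,222), the badge cup at (303,229), the ring cup at (352,242) and the empty cup under the ram. The spoke sleeves are at (302,192), (372,212) and (319,262), the lever knob is at (388,177) and the glue bottle at (416,231).

```bash
cat > h.py <<'E'
from workcell import env
import cv2, numpy as np
from scipy.spatial.transform import Rotation as R
def ray(p,u,v):
    q=p["orientation"]; r=R.from_quat([q[1],q[2],q[3],q[0]])
    return p["position"], r.apply([(u-p["cx"])/p["fx"],-(v-p["cy"])/p["fy"],-1])
def onz(p,u,v,z):
    o,d=ray(p,u,v); return o+d*(z-o[2])/d[2]
def tri(p1,a,p2,b):
    o1,d1=ray(p1,*a);o2,d2=ray(p2,*b)
    s=np.linalg.lstsq(np.c_[d1,-d2],o2-o1,rcond=None)[0]
    A=o1+s[0]*d1;B=o2+s[1]*d2;return (A+B)/2,np.linalg.norm(A-B)
def blobs(mask,amin,box):
    n,_,st,c=cv2.connectedComponentsWithStats(mask.astype(np.uint8))
    return [(c[i].round(1),st[i][4],st[i][:4]) for i in range(1,n) if st[i][4]>amin and box[0]<c[i][0]<box[2] and box[1]<c[i][1]<box[3]]
E
python3 - <<'E'
from h import *
p=env.camera_params("top");s=env.camera_params("scene")
im=cv2.imread("pics/top0.png");d=np.load("pics/top0.npy")
g=im.max(2)
for c,a,b in blobs(g<45,20,(280,150,420,280)): print("dark",c,a,b,onz(p,*c,.05).round(4))
for c,a,b in blobs(im.min(2)>200,30,(280,150,420,280)): print("white",c,a,b,onz(p,*c,.046).round(4))
print("knob scene")
ims=cv2.imread("pics/scene0.png")
for c,a,b in blobs(ims.max(2)<45,20,(180,200,360,350)): print("dark",c,a,b,onz(s,*c,.045).round(4))
for u,v in [(331,222),(338,165),(338,193),(352,242)]: 
    z=1.636-d[v,u];print((u,v),d[v,u],z,onz(p,u,v,z))
cv2.imwrite("pics/crop.png",cv2.resize(im[120:290,260:440],None,fx=4,fy=3.5,interpolation=cv2.INTER_CUBIC))
E
```

```text
dark [387.1 177. ] 91 [382 172  11  11] [ 0.7135 -0.1852  0.05  ]
dark [301.3 192.6] 54 [296 187  12  12] [0.6653 0.0523 0.05  ]
dark [371.9 212.1] 59 [365 209  15   7] [ 0.6127 -0.1428  0.05  ]
dark [319.1 262.2] 55 [316 255   8  16] [4.715e-01 3.000e-04 5.000e-02]
knob scene
dark [215.  225.2] 81 [210 220  11  11] [ 0.417  -0.3247  0.045 ]
dark [314.4 266.8] 43 [311 263   9  10] [0.4758 0.0008 0.045 ]
dark [274.5 279.6] 28 [271 276   8   8] [ 0.5622 -0.071   0.045 ]
dark [302.1 323.1] 76 [297 316  11  15] [0.6731 0.0501 0.045 ]
(331, 222) 1.617038 0.018962026 [ 0.59011424 -0.03142501  0.01896203]
(338, 165) 1.4733508 0.16264927 [ 0.70980677 -0.04484234  0.16264927]
(338, 193) 1.5887256 0.04727447 [ 0.66636213 -0.0493328   0.04727447]
(352, 242) 1.6227349 0.013265133 [ 0.53525146 -0.09057408  0.01326513]
```

View pics/crop.png

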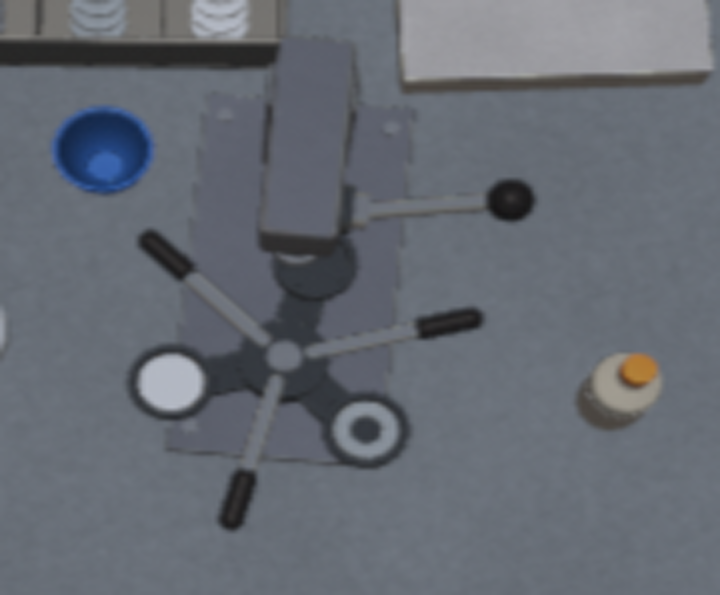

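Run:
```python
from h import *
p=env.camera_params("top");s=env.camera_params("scene")
im=cv2.imread("pics/top0.png")
T=[(301.3,192.6),(371.9,212.1),(319.1,262.2)];S=[(302.1,323.1),(274.5,279.6),(314.4,266.8)]
for a,b in zip(T,S):print("tri sleeve",*tri(p,a,s,b))
P=np.array([onz(p,*a,.043)[:2] for a in T]);
A=np.c_[2*P,np.ones(3)];c=np.linalg.solve(A,(P**2).sum(1));C=c[:2];print("C circ",C,"r",np.sqrt(c[2]+C@C),"mean",P.mean(0))
print("spoke angles",np.degrees(np.arctan2(*(P-C).T[::-1])))
K,e=tri(p,(387.1,177.),s,(215.,225.2));print("knob",K,e)
v=K[:2]-C; al=.6-np.arcsin(0);
q=.6-np.arcsin((K[2]-.19)/.105); k=np.array([.08,-.036-.105*np.cos(.6-q)])
print("q",q,"yaw",np.degrees(np.arctan2(v[1],v[0])-np.arctan2(k[1],k[0])),np.linalg.norm(v),np.linalg.norm(k))
# head top hull: depth mask
d=np.load("pics/top0.npy")
vv,uu=np.mgrid[0:480,0:640]
q_=p["orientation"];Rm=R.from_quat([*q_[1:],q_[0]]).as_matrix()
ray_=np.stack([(uu-p["cx"])/p["fx"],-(vv-p["cy"])/p["fy"],-np.ones_like(uu)],-1)
W=(ray_*d[...,None])@Rm.T+p["position"]
m=(W[...,2]>.20)&(W[...,2]<.235)&(uu>300)&(uu<370)&(vv>110)&(vv<210)
X=W[m][:,:2];r=cv2.minAreaRect(X.astype(np.float32)*1000);print("head",r,m.sum(),np.median(W[m][:,2]))
m=(np.abs(W[...,2]-.012)<.005)&(uu>290)&(uu<380)&(vv>140)&(vv<260)
print("plate",cv2.minAreaRect(W[m][:,:2].astype(np.float32)*1000),m.sum())
w=(im.min(2)>140)
for c,a,b in blobs(w,60,(285,215,365,260)): print("white",c,a,b,onz(p,*c,.045).round(4))
q2=env.camera_params("wrist");print(q2)
```

```text
tri sleeve [0.66855513 0.05055676 0.04067278] 0.004231726598722775
tri sleeve [ 0.59360626 -0.10110076  0.06938441] 0.0836524352388112
tri sleeve [ 4.72719416e-01 -5.97769627e-05  4.23923957e-02] 0.0006479455215296
C circ [ 0.58510695 -0.03044705] r 0.11669326333865569 mean [ 0.58471555 -0.03022259]
spoke angles [ 45.28871432 -75.45231811 164.74896868]
knob [ 0.65615462 -0.16403391  0.24150634] 0.0036651370247932024
q 0.08729461834512842 yaw -4.100311804319056 0.1513050558580974 0.15051922410074128
head ((707.2667236328125, -68.24745178222656), (110.23099517822266, 151.26075744628906), 86.18403625488281) 1301 0.2199689206776314
plate ((659.0755004882812, -41.12281799316406), (251.86459350585938, 345.05853271484375), 89.99252319335938) 2520
white [302.1 228.9] 188 [295 222  15  15] [0.5638 0.0482 0.045 ]
{'fx': 426.16891057539294, 'fy': 426.16891057539294, 'cx': 324.0944801467121, 'cy': 240.04318421291072, 'position': array([ 0.27685961, -0.51162776,  0.37281194]), 'orientation': array([ 0.81179431, -0.12722683,  0.08949553, -0.56284445])}
```

```bash
cat >> h.py <<'E'
def rel(*tg):
    "tool-frame mm shift and turn deg about z to world x,y,z,yawdeg (tool down)"
    s=env.get_state();q=s["orientation"];r=R.from_quat([*q[1:],q[0]])
    for x,y,z,w in tg:
        c,n=np.cos(np.radians(w)),np.sin(np.radians(w))
        g=R.from_matrix(np.array([[c,n,0],[n,-c,0],[0,0,-1.]]))
        print(((r.inv().apply(np.array([x,y,z])-s["tcp_pos"]))*1000).round(1),np.degrees((r.inv()*g).as_rotvec()).round(1))
E
python3 - <<'E'
from h import *
p=env.camera_params("top");d=np.load("pics/top0.npy")
vv,uu=np.mgrid[0:480,0:640]
q_=p["orientation"];Rm=R.from_quat([*q_[1:],q_[0]]).as_matrix()
W=(np.stack([(uu-p["cx"])/p["fx"],-(vv-p["cy"])/p["fy"],-np.ones_like(uu)],-1)*d[...,None])@Rm.T+p["position"]
m=((np.abs(W[...,2]-.22)<.004)&(uu>315)&(uu<352)&(vv>125)&(vv<200))
X=W[m];rows=np.unique(vv[m])
L=np.array([[W[v,uu[v][m[v]].min(),:2],W[v,uu[v][m[v]].max(),:2]] for v in rows if m[v].sum()>10])
L=L[4:-6]
for k in(0,1):
    f=np.polyfit(L[:,k,0],L[:,k,1],1);print("edge yaw",np.degrees(np.arctan(f[0])),"width",np.ptp(L.mean(0)[:,1]))
mid=L.mean(1);f=np.polyfit(mid[:,0],mid[:,1],1);print("mid yaw",np.degrees(np.arctan(f[0])),"y at x=.585",np.polyval(f,.5851),"x",X[:,0].min(),X[:,0].max())
rel((.33,-.29,.25,55),(.46,-.04,.2,90))
E
```

```text
edge yaw -4.421417302213347 width 0.04437548161251836
edge yaw -5.276362794282119 width 0.04437548161251836
mid yaw -4.858113283008359 y at x=.585 -0.02833242112818629 x 0.6340399281847178 0.7845664577772813
[ 207.1 -187.2  -19.2] [ -0.1  -0.  -34.4]
[ 416.6 -375.5   31.2] [ -0.1  -0.1 -69.4]
```

```bash
python3 -m creep '[[0.026,-0.023,-0.005,0,0,-4],[0.052,-0.047,-0.01,0,0,-8.5],[0.078,-0.07,-0.015,0,0,-13],[0.104,-0.094,-0.02,0,0,-17],[0.13,-0.117,-0.02,0,0,-21],[0.156,-0.14,-0.02,0,0,-26],[0.182,-0.164,-0.02,0,0,-30],[0.207,-0.187,-0.02,0,0,-34.4]]' 0 20
python3 - <<'E'
from h import *
rel((.46,-.04,.2,90))
E
```

```text
clock: 0.9
tcp_pos: [0.3303, -0.289, 0.251]
orientation: [-0.0, 0.887, 0.463, -0.0]
wrist_force: [1.2, -0.5, -0.5]
finger_gap: -0.0001
[278.5 -36.   51.1] [ -0.   -0.  -34.9]
```

```bash
python3 -m creep '[[0.035,-0.005,0.006,0,0,-4],[0.07,-0.009,0.012,0,0,-9],[0.105,-0.014,0.018,0,0,-13],[0.14,-0.018,0.025,0,0,-18],[0.175,-0.023,0.032,0,0,-22],[0.21,-0.027,0.038,0,0,-27],[0.245,-0.032,0.045,0,0,-31],[0.278,-0.036,0.051,0,0,-35]]'
python3 -m creep '[[0,0,0.02,0,0,0],[0,0,0.045,0,0,0],[0,0,0.07,0,0,0],[0,0,0.095,0,0,0],[0,0,0.12,0,0,0],[0,0,0.145,0,0,0],[0,0,0.17,0,0,0],[0,0,0.17,0,0,0]]'
python3 - <<'E'
from h import *
C=np.array([.585,-.0304])
P=[(*(C+.12*np.array([np.cos(t),np.sin(t)])),.03,90) for t in np.radians([178,170,162,154,146,138,130,122,114,106,98,90,82,74])]
rel(*P)
im,_=env.read_camera("wrist");cv2.imwrite("pics/w1.png",im)
E
```

```text
clock: 1.7
tcp_pos: [0.4603, -0.0407, 0.1997]
orientation: [-0.0, 0.706, 0.708, -0.0]
wrist_force: [0.3, -0.6, -0.2]
finger_gap: -0.0004
clock: 2.5
tcp_pos: [0.4571, -0.0416, 0.0273]
orientation: [-0.003, 0.707, 0.707, -0.002]
wrist_force: [-0.7, 0.2, -0.4]
finger_gap: -0.0003
[15.3  8.  -2.7] [-0.4 -0.1 -0. ]
[32.   9.7 -2.7] [-0.4 -0.1 -0. ]
[48.2 13.8 -2.7] [-0.4 -0.1 -0. ]
[63.8 20.  -2.7] [-0.4 -0.1 -0. ]
[78.3 28.4 -2.7] [-0.4 -0.1 -0. ]
[91.5 38.7 -2.8] [-0.4 -0.1 -0. ]
[103.1  50.7  -2.9] [-0.4 -0.1 -0. ]
[113.   64.2  -2.9] [-0.4 -0.1 -0. ]
[120.8  79.   -3. ] [-0.4 -0.1 -0. ]
[126.6  94.8  -3.1] [-0.4 -0.1 -0. ]
[130.1 111.1  -3.2] [-0.4 -0.1 -0. ]
[131.3 127.8  -3.3] [-0.4 -0.1 -0. ]
[130.1 144.5  -3.4] [-0.4 -0.1 -0. ]
[126.6 160.9  -3.5] [-0.4 -0.1 -0. ]
```

View pics/w1.png

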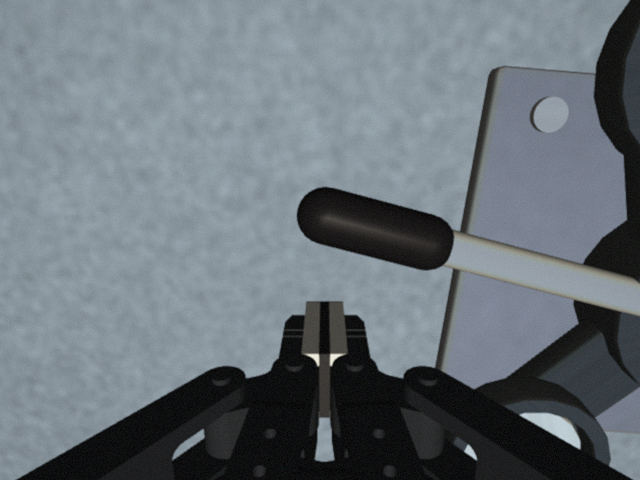

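The wrist view shows the shut fingertips at (323,305), just beside the black sleeve (300–450, 190–270) and clear of the cups. I'll push along the arc.

```bash
python3 -m creep '[[0.007,0.005,0,0,0,0],[0.015,0.005,0,0,0,0],[0.023,0.006,0,0,0,0],[0.032,0.007,0,0,0,0],[0.040,0.009,0,0,0,0],[0.048,0.011,0,0,0,0],[0.056,0.014,0,0,0,0],[0.064,0.017,0,0,0,0]]'
python3 - <<'E'
from h import *
C=np.array([.585,-.0304])
P=[(*(C+.12*np.array([np.cos(t),np.sin(t)])),.03,90) for t in np.radians([150,146,142,138,134,130,126,122])]
rel(*P)
im,_=env.read_camera("wrist");cv2.imwrite("pics/w2.png",im)
E
```

```text
clock: 3.35
tcp_pos: [0.4774, 0.0223, 0.0303]
orientation: [0.0, 0.707, 0.707, -0.0]
wrist_force: [0.5, -1.7, -0.3]
finger_gap: -0.0002
[7.3 3.6 0.3] [-0.  0. -0.]
[14.4  8.1  0.3] [-0.  0. -0.]
[21.2 13.   0.3] [-0.  0. -0.]
[27.6 18.4  0.3] [-0.  0. -0.]
[33.7 24.2  0.3] [-0.  0. -0.]
[39.3 30.4  0.3] [-0.  0. -0.]
[44.4 37.   0.3] [-0.  0. -0.]
[49.1 44.   0.3] [-0.  0. -0.]
```

View pics/w2.png

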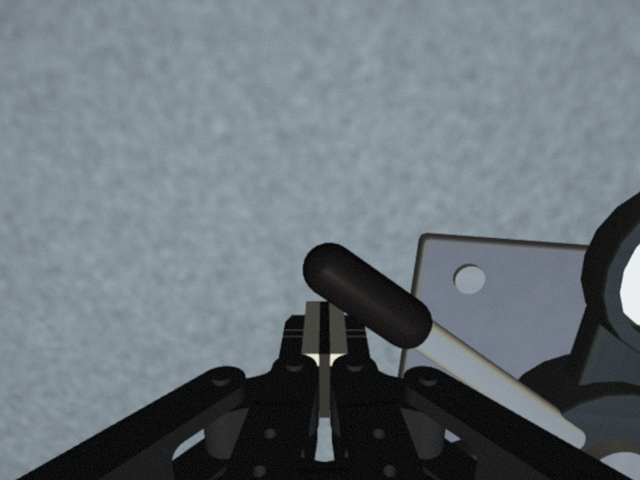

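Contact is good: the sleeve (305–430, 245–345) has turned about 20°. The finger is near the sleeve's outer end, so I'll move it inward as the push goes on.

Run:
```python
from h import *
C=np.array([.585,-.0304])
P=[(*(C+r*np.array([np.cos(t),np.sin(t)])),.03,90) for t,r in zip(np.radians(np.arange(150,85,-4)),[.117,.114,.111]+[.110]*20)]
rel(*P)
```

```text
[4.8 5.8 0.3] [ 0.  -0.1  0. ]
[10.  12.6  0.3] [ 0.  -0.1  0. ]
[14.6 19.7  0.3] [ 0.  -0.1  0. ]
[19.9 25.4  0.3] [ 0.  -0.1  0. ]
[25.4 30.7  0.3] [ 0.  -0.1  0. ]
[30.6 36.4  0.3] [ 0.  -0.1  0. ]
[35.3 42.5  0.3] [ 0.  -0.1  0. ]
[39.6 48.9  0.3] [ 0.  -0.1  0. ]
[43.4 55.5  0.3] [ 0.  -0.1  0. ]
[46.8 62.4  0.3] [ 0.  -0.1  0. ]
[49.6 69.5  0.3] [ 0.  -0.1  0. ]
[52.  76.8  0.4] [ 0.  -0.1  0. ]
[53.9 84.3  0.4] [ 0.  -0.1  0. ]
[55.2 91.8  0.4] [ 0.  -0.1  0. ]
[56.  99.5  0.4] [ 0.  -0.1  0. ]
[ 56.3 107.2   0.4] [ 0.  -0.1  0. ]
[ 56.  114.8   0.4] [ 0.  -0.1  0. ]
```

```bash
python3 -m creep '[[0.005,0.006,0,0,0,0],[0.010,0.0125,0,0,0,0],[0.0146,0.0195,0,0,0,0],[0.020,0.0255,0,0,0,0],[0.0255,0.031,0,0,0,0],[0.0305,0.0365,0,0,0,0],[0.0355,0.0425,0,0,0,0],[0.0395,0.049,0,0,0,0]]'
python3 -m creep '[[0.004,0.0065,0,0,0,0],[0.007,0.0135,0,0,0,0],[0.010,0.0205,0,0,0,0],[0.0125,0.028,0,0,0,0],[0.0145,0.0355,0,0,0,0],[0.0155,0.043,0,0,0,0],[0.0165,0.0505,0,0,0,0],[0.0165,0.058,0,0,0,0]]'
python3 - <<'E'
from h import *
C=np.array([.585,-.0304])
im,_=env.read_camera("wrist");cv2.imwrite("pics/w3.png",im)
p=env.camera_params("wrist");g=im.max(2)
for c,a,b in blobs(g<45,800,(0,0,640,480)): print("dark",c,a,b)
for n in("scene","top"):
    im,_=env.read_camera(n);cv2.imwrite(f"pics/{n}3.png",im)
    p=env.camera_params(n)
    for c,a,b in blobs(im.max(2)<45,20,(190,150,420,340)): print(n,c,a,b,onz(p,*c,.043).round(4))
E
```

```text
clock: 4.2
tcp_pos: [0.5271, 0.0614, 0.0304]
orientation: [0.0, 0.707, 0.707, 0.0]
wrist_force: [-0.9, -2.6, -0.1]
finger_gap: -0.0001
clock: 5.0
tcp_pos: [0.5847, 0.0777, 0.0301]
orientation: [-0.0, 0.707, 0.707, -0.0]
wrist_force: [-1.6, -0.9, 0.3]
finger_gap: 0.0005
dark [330.2 415.5] 52537 [ 18 256 614 224]
scene [215.  225.1] 84 [210 220  11  11] [ 0.4142 -0.3266  0.043 ]
scene [327.5 277.7] 830 [313 254  32  63] [0.5002 0.0459 0.043 ]
scene [290.3 259.6] 29 [288 256   5   9] [ 0.4714 -0.0686  0.043 ]
top [387.1 177. ] 92 [382 172  11  11] [ 0.7157 -0.1861  0.043 ]
top [359.8 192.1] 72 [354 186  12  13] [ 0.671 -0.11   0.043]
top [342.9 262.3] 61 [339 255   8  16] [ 0.4732 -0.0644  0.043 ]
```

View pics/w3.png

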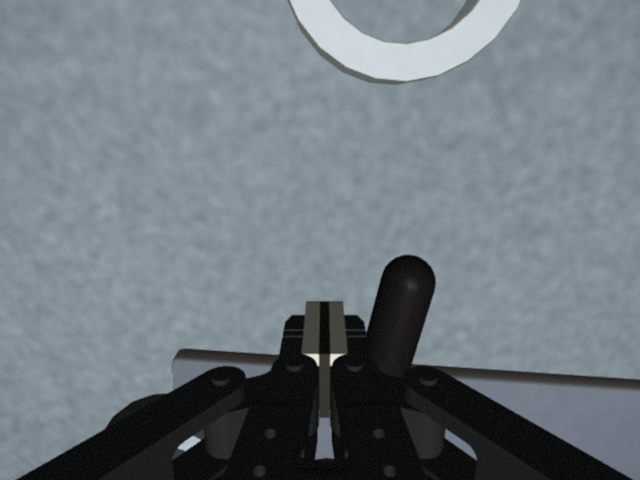

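The sleeve (370–435, 255–375) sits against the finger. The top view puts spoke0 at about 77°, and the target is about 55°. I'll continue in smaller steps.

```bash
python3 -m creep '[[0,0.006,0,0,0,0],[-0.0005,0.0115,0,0,0,0],[-0.0015,0.017,0,0,0,0],[-0.0025,0.023,0,0,0,0],[-0.0035,0.0265,0,0,0,0],[-0.0045,0.0305,0,0,0,0],[-0.005,0.032,0,0,0,0],[-0.0055,0.034,0,0,0,0]]'
cat > ang.py <<'E'
from h import *
C=np.array([.585,-.0304])
im,_=env.read_camera("top");p=env.camera_params("top")
for c,a,b in blobs(im.max(2)<45,20,(285,185,385,275)):
    P=onz(p,*c,.043)[:2]-C;print(c,a,"ang",np.degrees(np.arctan2(P[1],P[0])).round(2),np.hypot(*P).round(4))
s=env.get_state();v=s["tcp_pos"][:2]-C;print("finger",np.degrees(np.arctan2(v[1],v[0])),np.hypot(*v))
E
python3 ang.py
```

```text
clock: 5.95
tcp_pos: [0.6183, 0.072, 0.0302]
orientation: [-0.0, 0.707, 0.707, -0.0]
wrist_force: [-2.2, 0.3, -0.8]
finger_gap: 0.0
[367.5 201.9] 73 ang -60.01 0.1165
[330.  264.5] 66 ang 179.52 0.1183
finger 71.76018746028198 0.1076981635232017
```

```bash
python3 -m creep '[[-0.0005,0.001,0,0,0,0],[-0.001,0.002,0,0,0,0],[-0.001,0.003,0,0,0,0],[-0.0015,0.004,0,0,0,0],[-0.002,0.005,0,0,0,0],[-0.0025,0.006,0,0,0,0],[-0.003,0.007,0,0,0,0],[-0.003,0.008,0,0,0,0]]'
python3 ang.py
```

```text
clock: 6.8
tcp_pos: [0.6264, 0.0689, 0.0303]
orientation: [0.0, 0.707, 0.707, -0.0]
wrist_force: [-1.1, 0.5, 0.2]
finger_gap: 0.0001
[369.1 204.9] 70 ang -64.71 0.1165
[326.7 264. ] 70 ang 175.14 0.1175
finger 67.25700782305259 0.10769542648744607
```

Spoke0 is at about 55.2°, on target. I'll back off, lift, and turn the wrist camera to look at the cup and ram from the front.

```bash
python3 -m creep '[[0,-0.01,0,0,0,0],[0.003,-0.02,0,0,0,0],[0.003,-0.02,-0.04,0,0,0],[0.003,-0.03,-0.08,0,0,0],[0,-0.06,-0.12,0,0,-8],[-0.02,-0.1,-0.15,0,0,8],[-0.04,-0.14,-0.18,0,0,16],[-0.06,-0.18,-0.21,0,0,24]]'
python3 - <<'E'
from h import *
s=env.get_state();q=s["orientation"];r=R.from_quat([*q[1:],q[0]])
# target: tool x horizontally toward yaw 20deg, then pitch so tool z looks forward
c,n=np.cos(np.radians(20)),np.sin(np.radians(20))
g=R.from_matrix(np.array([[c,n,0],[n,-c,0],[0,0,-1.]]))
for pit in(-35,35):
    t=g*R.from_rotvec([0,np.radians(pit),0]);print(pit,"z axis",t.apply([0,0,1]).round(2),np.degrees((r.inv()*t).as_rotvec()).round(1))
print(s["joint_pos"].round(2),(r.inv().apply(np.array([.36,-.13,.27])-s["tcp_pos"])*1000).round())
E
```

```text
clock: 7.65
tcp_pos: [0.4527, 0.0135, 0.2348]
orientation: [0.0, 0.81, 0.587, 0.0]
wrist_force: [1.2, -0.6, 0.8]
finger_gap: 0.0001
-35 z axis [-0.54 -0.2  -0.82] [ 15.9 -32.6  50.2]
35 z axis [ 0.54  0.2  -0.82] [-15.8  32.5  50.2]
[-0.15  0.08 -0.24  1.25 -0.    1.74] [-165.  -43.  -35.]
```

```bash
python3 -m creep '[[-0.02,-0.005,-0.004,-2,4,6.3],[-0.04,-0.01,-0.009,-4,8,12.5],[-0.06,-0.016,-0.013,-6,12,19],[-0.08,-0.021,-0.018,-8,16,25],[-0.1,-0.027,-0.022,-10,20,31],[-0.12,-0.032,-0.026,-12,24,37.5],[-0.145,-0.038,-0.03,-14,28,44],[-0.165,-0.043,-0.035,-16,32,50]]'
python3 - <<'E'
from h import *
for n in("wrist","top"):
    im,d=env.read_camera(n);cv2.imwrite(f"pics/{n}4.png",im);np.save(f"pics/{n}4.npy",d)
    p=env.camera_params(n);np.save(f"pics/{n}4p.npy",p,allow_pickle=True)
E
python3 ang.py
```

```text
clock: 8.45
tcp_pos: [0.3626, -0.1305, 0.269]
orientation: [-0.048, 0.939, 0.168, 0.295]
wrist_force: [-0.4, -0.2, -0.3]
finger_gap: 0.0001
[296.  198.2] 51 ang 55.87 0.1175
[369.3 204.9] 62 ang -64.82 0.117
[326.6 263.9] 57 ang 174.99 0.1173
finger -155.5921269045289 0.24477398458462418
```

View pics/wrist4.png

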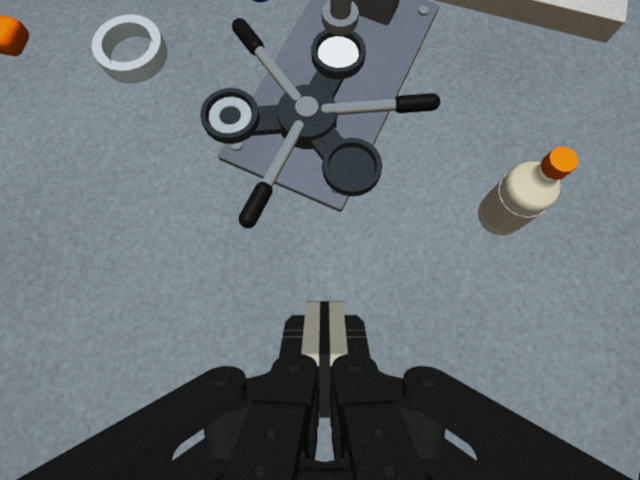

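The wrist view shows the badge at (338,52) with the ram (~(341,15)) above it, the ring at (230,115) and the empty cup at (352,165). I'll measure badge against ram.

Run:
```python
from h import *
im=cv2.imread("pics/wrist4.png");p=np.load("pics/wrist4p.npy",allow_pickle=True).item();d=np.load("pics/wrist4.npy")
for c,a,b in blobs(im.min(2)>190,100,(300,30,380,80)): B=onz(p,*c,.046);print("badge",c,a,b,B)
q=p["orientation"];r=R.from_quat([*q[1:],q[0]])
vv,uu=np.mgrid[0:480,0:640]
W=r.apply((np.stack([(uu-p["cx"])/p["fx"],-(vv-p["cy"])/p["fy"],-np.ones_like(uu)],-1)*d[...,None]).reshape(-1,3)).reshape(480,640,3)+p["position"]
m=(W[...,2]>.07)&(W[...,2]<.13)&(uu>310)&(uu<375)&(vv<40)
for v in range(0,36,5):
    x=uu[v][m[v]]
    if len(x): print(v,x.min(),x.max(),W[v,x.min():x.max()+1:6].round(3).tolist())
X=W[m&(W[...,2]<.1)]
if len(X):
    A=np.c_[2*X[:,:2],np.ones(len(X))]
    c=np.linalg.lstsq(A,(X[:,:2]**2).sum(1),rcond=None)[0];print("circle fit",c[:2],np.sqrt(c[2]+c[:2]@c[:2]),len(X),X[:,2].min())
C=np.array([.585,-.0304]);y=np.radians(-4.8);print("expected ram",C+.08*np.array([np.cos(y),np.sin(y)]))
cv2.imwrite("pics/crop4.png",cv2.resize(im[0:90,280:400],None,fx=6,fy=6,interpolation=cv2.INTER_CUBIC))
```

```text
badge [337.9  51.7] 950 [318  37  40  30] [ 0.66343996 -0.04451329  0.046     ]
0 331 351 [[0.659, -0.036, 0.115], [0.656, -0.043, 0.121], [0.657, -0.049, 0.121], [0.662, -0.053, 0.118]]
5 325 355 [[0.669, -0.027, 0.097], [0.659, -0.037, 0.11], [0.656, -0.043, 0.114], [0.656, -0.049, 0.116], [0.662, -0.053, 0.112], [0.678, -0.055, 0.098]]
10 323 358 [[0.662, -0.028, 0.098], [0.664, -0.033, 0.098], [0.656, -0.042, 0.108], [0.656, -0.048, 0.11], [0.659, -0.053, 0.109], [0.671, -0.055, 0.098]]
15 322 358 [[0.658, -0.028, 0.096], [0.657, -0.034, 0.098], [0.655, -0.041, 0.103], [0.656, -0.047, 0.104], [0.659, -0.052, 0.103], [0.667, -0.056, 0.097], [0.668, -0.061, 0.097]]
20 322 358 [[0.657, -0.028, 0.09], [0.651, -0.037, 0.099], [0.653, -0.042, 0.099], [0.656, -0.047, 0.098], [0.657, -0.053, 0.099], [0.66, -0.058, 0.098], [0.67, -0.062, 0.09]]
25 324 356 [[0.652, -0.032, 0.09], [0.649, -0.04, 0.096], [0.649, -0.046, 0.098], [0.651, -0.051, 0.098], [0.654, -0.056, 0.097], [0.66, -0.061, 0.093]]
30 327 353 [[0.65, -0.036, 0.087], [0.649, -0.043, 0.091], [0.648, -0.049, 0.095], [0.651, -0.054, 0.092], [0.654, -0.06, 0.092]]
35 336 344 [[0.647, -0.046, 0.087], [0.65, -0.052, 0.086]]
circle fit [ 0.66361013 -0.04481676] 0.014786471839611461 762 0.08519447354640597
expected ram [ 0.66471943 -0.03709423]
```

View pics/crop4.png

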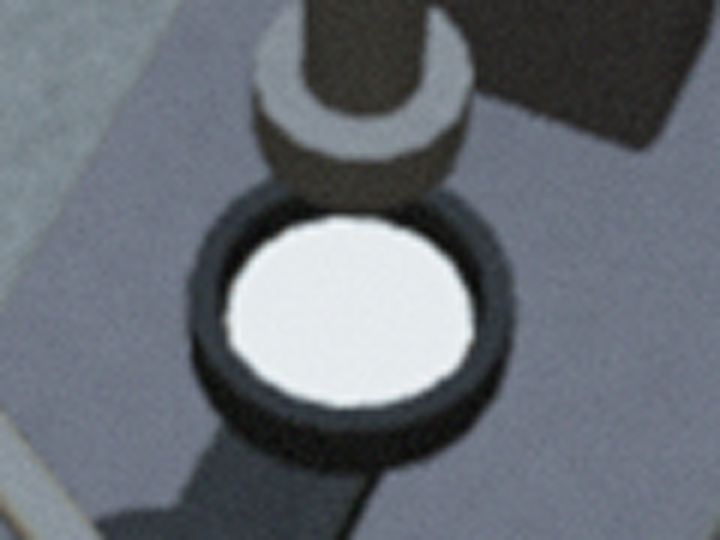

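Run:
```python
from h import *
p=np.load("pics/wrist4p.npy",allow_pickle=True).item()
print("cup",onz(p,338.7,50.7,.05))
for v in(12,13): print("ram",onz(p,340.4,v,.098), "width",np.linalg.norm(onz(p,322,v,.098)-onz(p,358.5,v,.098)))
print("hub",onz(p,306,106,.05))
print("knob rel:")
rel((.656,-.16,.30,90))
```

```text
cup [ 0.66165429 -0.04588492  0.05      ]
ram [ 0.66533827 -0.04442162  0.098     ] width 0.03550797793493423
ram [ 0.66419071 -0.04481429  0.098     ] width 0.035477755237877794
hub [ 0.58513905 -0.03654459  0.05      ]
knob rel:
[236.6 128.  125.9] [ 21.5 -29.8 -67.5]
```

Relative to the ram, cup and badge are within about 1.5 mm, so the cup is centred. Next is the lever: untilt and rise first.

Run:
```python
from h import *
rel((.48,-.16,.31,90))
```

```text
[106.4  67.6  23.5] [ 21.5 -29.8 -67.5]
```

```bash
python3 -m creep '[[0.012,0.007,-0.005,2.3,-3.2,-7.2],[0.024,0.015,-0.01,4.6,-6.4,-14.5],[0.036,0.023,-0.01,6.9,-9.6,-21.8],[0.05,0.03,-0.005,9.2,-12.8,-29],[0.064,0.04,0,11.5,-16,-36.2],[0.078,0.05,0.01,13.8,-19.2,-43.5],[0.092,0.06,0.016,16.1,-22.4,-50.7],[0.106,0.067,0.023,18.4,-25.6,-58]]'
python3 - <<'E'
from h import *
rel((.655,-.167,.30,90),(.655,-.167,.265,90))
E
```

```text
clock: 9.4
tcp_pos: [0.4828, -0.1561, 0.3105]
orientation: [-0.007, 0.758, 0.651, 0.044]
wrist_force: [-0.8, -0.4, -0.4]
finger_gap: 0.0002
[ 14.  171.2  19.6] [ 3.  -4.1 -8.6]
[ 11.3 169.6  54.5] [ 3.  -4.1 -8.6]
```

```bash
python3 -m creep '[[0.002,0.03,0.0,1,-1.4,-2.9],[0.004,0.06,0.003,2,-2.8,-5.8],[0.007,0.09,0.006,3,-4.1,-8.6],[0.009,0.12,0.01,3,-4.1,-8.6],[0.012,0.15,0.015,3,-4.1,-8.6],[0.014,0.171,0.0195,3,-4.1,-8.6],[0.014,0.171,0.0195,3,-4.1,-8.6],[0.014,0.171,0.0195,3,-4.1,-8.6]]'
python3 - <<'E'
from h import *
rel((.655,-.166,.25,90),(.654,-.172,.20,90),(.654,-.170,.163,90))
im,_=env.read_camera("wrist");cv2.imwrite("pics/w5.png",im)
E
```

```text
clock: 10.2
tcp_pos: [0.6532, -0.1679, 0.2994]
orientation: [-0.001, 0.709, 0.705, 0.001]
wrist_force: [0.8, 0.4, -0.4]
finger_gap: 0.0002
[ 1.8  1.8 49.4] [-0.  -0.2 -0.4]
[-4.4  0.9 99.3] [-0.  -0.2 -0.4]
[ -2.5   0.9 136.3] [-0.  -0.2 -0.4]
```

View pics/w5.png

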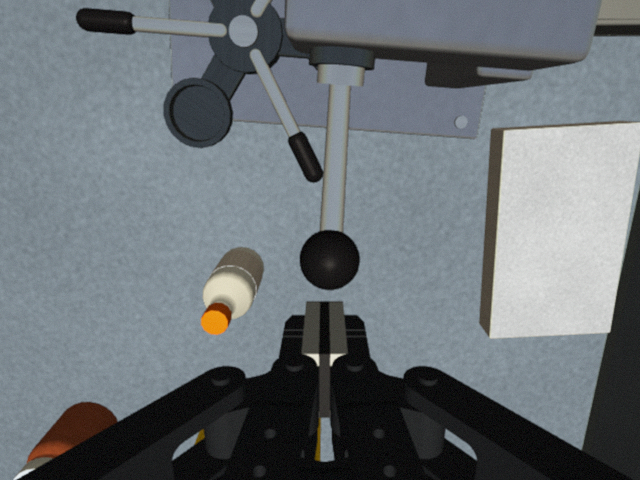

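Run:
```python
from h import *
p=env.camera_params("wrist");print(onz(p,330,260,.2415),p["position"]);print("tip",onz(p,324,302,.30))
```

```text
[ 0.65680613 -0.16600713  0.2415    ] [ 0.65450728 -0.0912587   0.44268009]
tip [ 0.65386031 -0.16074652  0.3       ]
```

The knob is at (330,260), i.e. (0.656, -0.165), which matches the model. Pushing down.

```bash
python3 -m creep '[[0.001,0.0015,0.015,0,0,0],[0.001,0.0015,0.03,0,0,0],[0.001,0.0015,0.042,0,0,0],[0,0.0015,0.052,0,0,0],[-0.001,0.001,0.062,0,0,0],[-0.002,0.001,0.072,0,0,0],[-0.003,0.001,0.082,0,0,0],[-0.004,0.001,0.092,0,0,0]]'
python3 -m creep '[[0,0,0.008,0,0,0],[0,0,0.016,0,0,0],[0.001,0,0.024,0,0,0],[0.001,0,0.03,0,0,0],[0.002,0,0.035,0,0,0],[0.002,0,0.039,0,0,0],[0.002,0,0.041,0,0,0],[0.002,0,0.042,0,0,0]]'
```

```text
clock: 11.05
tcp_pos: [0.6537, -0.1745, 0.2088]
orientation: [0.0, 0.711, 0.703, 0.002]
wrist_force: [-0.2, -1.5, 2.4]
finger_gap: -0.0
clock: 11.85
tcp_pos: [0.6537, -0.1713, 0.1661]
orientation: [-0.001, 0.711, 0.704, 0.002]
wrist_force: [-0.1, 1.7, 2.7]
finger_gap: -0.0
```

```bash
python3 -m creep '[[0,0,0.001,0,0,0],[0,0,0.002,0,0,0],[0,0,0.003,0,0,0],[0,0,0.003,0,0,0],[0,0,0.003,0,0,0],[0,0,0.003,0,0,0],[0,0,0.003,0,0,0],[0,0,0.003,0,0,0]]'
```

```text
clock: 12.65
tcp_pos: [0.6539, -0.1719, 0.1639]
orientation: [-0.001, 0.711, 0.703, 0.002]
wrist_force: [-1.3, 1.6, 5.7]
finger_gap: -0.0
```

```bash
python3 -m creep '[[0,0,0.001,0,0,0],[0,0,0.002,0,0,0],[0,0,0.002,0,0,0],[0,0,0.002,0,0,0],[0,0,0.002,0,0,0],[0,0,0.002,0,0,0],[0,0,0.002,0,0,0],[0,0,0.002,0,0,0]]'
```

```text
clock: 13.45
tcp_pos: [0.654, -0.1719, 0.1636]
orientation: [0.0, 0.711, 0.703, 0.002]
wrist_force: [-3.8, 3.9, 11.8]
finger_gap: 0.0
```

The tip stalled at z = 0.1636 (stop expected at 0.164) and the force is rising. One firm press, then retreat and look.

```bash
python3 -m creep '[[0,0,0.001,0,0,0],[0,0,0.002,0,0,0],[0,0,0.003,0,0,0],[0,0,0.003,0,0,0],[0,0,0.003,0,0,0],[0,0,0.003,0,0,0],[0,0,0.003,0,0,0],[0,0,0.003,0,0,0]]'
python3 -m creep '[[0,0,-0.01,0,0,0],[0,0,-0.03,0,0,0],[0,0,-0.06,0,0,0],[0,0,-0.1,0,0,0],[0,-0.03,-0.13,0,0,0],[0,-0.07,-0.14,0,0,0],[0,-0.11,-0.14,0,0,0],[0,-0.15,-0.14,0,0,0]]'
python3 -m creep '[[0,-0.03,0,0,0,6],[0,-0.06,0,0,0,12],[-0.01,-0.09,0,0,0,18],[-0.02,-0.12,0,0,0,24],[-0.03,-0.12,0,0,0,24],[-0.04,-0.12,0,0,0,24],[-0.04,-0.12,0,0,0,24],[-0.04,-0.12,0,0,0,24]]'
python3 ang.py
python3 - <<'E'
from h import *
a,_=env.read_camera("scene");b,_=env.read_camera("top")
s=env.camera_params("scene");p=env.camera_params("top")
ka=blobs(a.max(2)<45,40,(195,210,270,320));kb=blobs(b.max(2)<45,40,(365,150,420,200));print(ka,kb)
for x in ka:
  for y in kb:
    K,e=tri(p,y[0],s,x[0]);print("knob",K,e,"sin->q",.6-np.arcsin(np.clip((K[2]-.19)/.105,-1,1)))
cv2.imwrite("pics/fin.png",np.hstack([cv2.resize(a[190:370,160:360],(400,360)),cv2.resize(b[130:290,250:430],(400,360))]))
E
```

```text
clock: 14.25
tcp_pos: [0.6541, -0.1719, 0.1632]
orientation: [0.001, 0.711, 0.703, 0.003]
wrist_force: [-7.5, 4.6, 23.5]
finger_gap: -0.0001
clock: 15.05
tcp_pos: [0.5023, -0.1715, 0.298]
orientation: [-0.0, 0.711, 0.703, 0.001]
wrist_force: [0.4, -0.6, -0.2]
finger_gap: 0.0
clock: 15.85
tcp_pos: [0.3839, -0.2101, 0.2975]
orientation: [-0.001, 0.841, 0.54, 0.001]
wrist_force: [-0.8, 0.1, 0.7]
finger_gap: -0.0001
[295.8 198.1] 59 ang 55.91 0.1181
[369.3 204.9] 73 ang -64.82 0.117
[326.6 263.8] 71 ang 174.98 0.117
finger -138.28898364812397 0.2694993550376163
[(array([214.9, 259.4]), np.int32(54), array([211, 255,  10,   9], dtype=int32))] [(array([385.9, 188. ]), np.int32(67), array([382, 183,   9,  10], dtype=int32))]
knob [ 0.65627384 -0.17280873  0.14372179] 0.004638406456602699 sin->q 1.0564282992645297
```

View pics/fin.png

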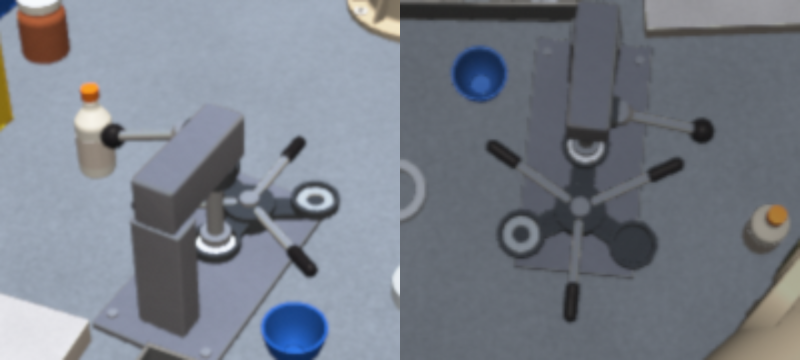

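The lever is fully down: q comes out at about 1.0 and the knob height agrees with the stop. The ram sits in the badge cup, the turret hasn't moved, and the robot is clear of everything. Handing in.

```bash
python3 -c "
from workcell import env
print(env.hand_in())"
```

```text
the job is handed in; nothing more can be done
None
```

The badge cup is under the ram, the hand lever is fully down and left there, and the job is handed in. It took about 16 s of robot time.

- **Turret:** I pushed one spoke about 110° with the shut fingers. The three spokes then read on average within about 0.2° of my target, which I took from the direction of the press head. In the wrist view, the cup and badge lined up with the ram to about 1.5 mm across the turning direction. I only pushed the lever after that check.
- **Lever:** I pushed the knob down until it stalled at a fingertip height of 0.163 m (0.164 m expected at the stop), with the force rising to about 24 N. After I backed the arm away, the two camera views still put the lever at its stop and the spokes had not moved.
- **Other things:** The last picture, a crop around the press, shows the blue bowl, tape roll, glue bottle and paint jar where they were. I did not measure the positions of the objects on the table. The fingers never went near the badge or the ring.

Three readings disagreed slightly:

- **Lever angle:** The cameras gave 1.06 rad against the 1.0 rad stop, which is within their error of about 5 mm.
- **Press direction:** The knob position gave -4.1° and the head edges -4.9°. I used -4.8°.
- **Wrist camera:** Its absolute positions were about 7 mm off, so I used only relative positions from that view.

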